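# Set the eccentric side stop of a disk dock and check it with the disk

## Task

Set the gap of the disk dock: turn the black knob of its eccentric wheel clockwise (seen from above) until the yellow pointer lines up with the green line on the base. Then check the gap by sliding the blue portable disk that lies on the black mat lengthwise along the lane, between the fence and the wheel, until it is fully home against the end stop under the hood, and leave it there with the knob still on the line.

Things in the scene. Friction and masses are not known exactly. Their poses are not given: they have to be found in the camera images.
- dock_seat (a point): Centre of the disk when home in the fixed dock, 9 mm over the desk. Dark plate 4 mm thick, x -42..72, y -64..50 mm of this frame. Lane on the plate along y (x = 0), entered from -y. Fence: face x = -25.5, y -8..47, 20 mm high; end stop: face y = 41; hood over the lane at y 31..47, z 20..24 mm over the desk: slide in, not lower in. Green line on the plate at x = 42.5, y -24..-2.
- wheel_grip (a point): On the wheel's axis (x 42.5, y 25 mm from dock_seat, in its frame), 46 mm over the desk, inside the black knob: a bar 40 mm long (this x), 12 mm wide (y), 26 to 58 mm over the desk. Turns with the knob; its +x end is the yellow pointer. The aluminium wheel below, radius 17 mm, 5 to 16 mm over the desk, is centred 9 mm off the axis, opposite to the pointer.
- wheel (a joint): Wheel angle, rad, grows clockwise seen from above, 0 to 2.4. At 0 the pointer is along +x of dock_seat; at 1.571 it is on the green line, pointing to -y. Gap between fence and wheel = 51 mm - 9 mm x cos(angle). Starts at 0.40 to 0.75, too tight for the disk. Friction about 0.08 N m; stays where it is left.
- disk_center (a point): Centre of the loose blue portable disk, 5 mm above its underside: 46 mm wide (x) x 82 mm long (y) x 10 mm thick, about 80 g, flat on the black mat beside a white battery pack (62 x 95 x 21 mm) and a grey hub (34 x 98 x 14 mm). Either end may go in first.
Mind the look-alikes: they are no part of the job. There is more than one size of the part that bears dock_seat; the job needs the largest.

How it is judged:
On the way:
1. the knob is turned so that its pointer is within 14 degrees of the green line, before the disk enters the gap (value of joint wheel between 1.32 and 1.82 rad and horizontal distance between disk_center and dock_seat above 0.05 m), for 0.2 s.
At the end, for the whole second after the job is handed in: The pointer is within 14 degrees (0.25 rad) of the green line; the blue disk lies flat on the plate in the lane, lengthwise within 0.2 rad, its centre within 14 mm of the seat and its leading end less than 10 mm from the end stop; it is at rest and released (value of joint wheel between 1.32 and 1.82 rad and y of disk_center in the frame of dock_seat above -0.01 m and horizontal distance between disk_center and dock_seat below 0.014 m and height (world z) of disk_center below 0.013 m and angle between the y axis of disk_center and the y axis of dock_seat, either way round below 0.2 rad and linear speed of disk below 0.02 m/s); the robot touches nothing.
It also fails if it takes over 56 s, if anything falls off the work surface, if the arm or the gripper's body presses on something with over 40 N, if the wrist force passes 120 N, or if a joint passes its speed limit or range.

## Robot

A 6-joint arm with a two-finger parallel gripper is mounted at the origin on a cart in front of the work surface, level with it; the furniture and walls round the work are solid. World frame = base frame: x ahead of the robot, y to its left, z up, the work surface at z = 0. Lengths are in m, angles in rad, forces in N, time in s.
With the tool pointing down it reaches from about 0.325 to 0.775 m from the base axis. Payload 5.5 kg.
Tool frame: the origin (TCP) lies between the finger pads; the fingertips stand robot.tip_extent ahead of it and the grasp point (between the pads) lies 3 mm ahead of it (robot.tip_extent is the distance from the TCP to the fingertips, in m); z points along the fingers, y is the line along which they close (so a half turn about z gives the same grasp; the last joint's range is limited). The gripper opens to 88 mm and grips with 3 to 60 N. Pads are 20 mm wide; open, the fingers measure 115 mm over their backs; the gripper's body (75 mm by 178 mm) begins 61 mm behind the grasp point.
Start: joints at [1.083, 0.091, 1.231, -0, 1.82, -0.057], TCP at [0.251, 0.545, 0.245] pointing down, gripper open.
Joint ranges: [-2.87, 2.87], [-0.86, 2.18], [0.17, 2.46], [-1.51, 4.65], [0.06, 2.69], [-2.65, 2.65]. Speed limits (rad/s): [2.57, 2.57, 3.01, 3.14, 3.14, 3.14].

## Interface

Orientations are given as a 3x3 rotation matrix whose columns are the frame's x, y, z axes.
In Python, from plant import status, optics, workorder, robot gives the robot as it stands.
- The arm moves only by the tool send_rows, never from a script. Its argument "moves" is one flat list of numbers, 7 for each row, row after row: the closure, from 0 (fully open) to 1 (shut), then the shift along the tool's x, y, z in cm, then the turn, a rotation vector about the tool's x, y, z in degrees. A call has exactly 10 rows; each row is the pose to reach, as a shift and turn from the pose commanded when the call began, along the tool's axes at that moment; what a row does not reach only later rows make up. A row lasts 1/12 s, in which the tool goes at most 41.7 mm and 7.16 degrees, less where a joint would pass 70% of its speed; a pose out of reach is approached as far as the arm can. A call with a gripper value outside its range is refused whole. The fingers move at their own pace and stop on an object; the grip force is fixed at half the most. Time passes only in rows, so rows that repeat a pose let the fingers close, or fill a call up. It gives the time, the measured TCP pose, the force, the opening and the grip force at its end, in the units of the state.
- status.get_state(): the state, without advancing time (a new reading comes with each control period).
- optics.get_image(name): name is "scene" or "top" or "wrist"; returns a dict with "frame" (400x640x3 uint8, blue, green, red), "z_map" (400x640 float32, m along the optical axis (not along the pixel's ray), 0 where there is no reading), "K" (3x3 intrinsics, pixels), "k1" (the pictures are not rectified: a ray, as slopes to the right and down, at radius r is drawn at 1 + k1 r^2 times it, then the intrinsics apply), "rvec" (rotation vector, rad) and "tvec" (3), from world to camera coordinates, as OpenCV has them. Camera axes: x right, y down, z forward; pixel columns grow to the right and rows downward; lengths in m; the calibration is good to about 2 mm. A picture is of the moment at which its call begins.
- workorder.sign_off(): hands the job in; it is judged then, once.
The state is a dict: "time_s": time; "q": joint angles; "dq": joint speeds; "joint_efforts": joint torques, N m; "tool_pos": TCP position; "eef_rot": TCP orientation; "force": force on the tool from outside, world axes, zero at the start; "moment": the same for the moment, N m; "finger_gap": opening from 0.0 (shut) to 1.0 (fully open); "finger_force": force on a finger pad.
Only numpy, scipy, OpenCV 4.12 (cv2) and the standard library are available. Lean on these libraries where they do the work, as an engineer would, in place of code of your own. Each camera call takes 0.05 s, during which the arm holds its last target. There are 200 camera calls.

## Working session

There is one attempt and no reset: what is moved stays moved. The work goes in short steps, Python scripts to look and compute and a tool call to move; the robot and the scene stay as the last step left them, time stands still between calls to the robot, and variables do not carry over. Pictures are saved under pics/ and viewed, at most 10 in all, crops included, and the job is handed in when it is done.

Besides the shell and the picture viewer there is one more tool, called after "Call:" as a command line: name --argument value ..., lists and objects as JSON in quotes. send_rows: Moves the arm, as the interface text tells. Its arguments: {"type":"object","properties":{"moves":{"type":"array"}},"required":["moves"]}

```bash
mkdir -p pics; ls; python3 - <<'E'
from plant import status, optics, workorder, robot
import cv2,numpy as np
print(robot.tip_extent); s=status.get_state(); print(s)
for n in("top","scene"):
    i=optics.get_image(n); cv2.imwrite(f"pics/{n}0.png",i["frame"]); np.savez(f"{n}0.npz",**i); print(n,i["K"].tolist(),i["k1"],i["rvec"],i["tvec"])
E
```

```text
pics
0.022
{'time_s': 0.0, 'q': array([ 1.08328379e+00,  9.18600866e-02,  1.23185129e+00,  9.20748042e-06,
        1.81976469e+00, -5.67319033e-02]), 'dq': array([-0.0014152 ,  0.00036303,  0.00149787,  0.0002319 , -0.0009492 ,
       -0.00033974]), 'joint_efforts': array([-1.24033988e-05, -4.46454477e+01, -4.06444931e+01,  6.95607229e-02,
        2.93239590e-02, -1.49102229e-04]), 'tool_pos': array([0.25045415, 0.54496839, 0.24352562]), 'eef_rot': array([[-9.08640944e-01,  4.17577350e-01, -8.90129998e-04],
       [ 4.17578282e-01,  9.08639435e-01, -1.65981585e-03],
       [ 1.15705716e-04, -1.87987559e-03, -9.99998226e-01]]), 'force': array([-0.55806447, -0.02368336, -0.1019787 ]), 'moment': array([ 0.01614866, -0.00691279,  0.00808956]), 'finger_force': 0.0, 'finger_gap': 1.0003729298320156}
top [[462.812477999225, 0.0, 321.43263067163673], [0.0, 462.812477999225, 197.3374506875098], [0.0, 0.0, 1.0]] -0.08824255908701893 [ 2.1305632  -2.1512426   0.12868735] [-0.02491311  0.48465939  1.27334989]
scene [[373.7260451595969, 0.0, 319.30410770636405], [0.0, 373.7260451595969, 200.05527883538588], [0.0, 0.0, 1.0]] -0.04191546085284466 [ 2.03002853 -0.60721312  0.32476086] [-0.43030689  0.16142156  0.8498787 ]
```

View pics/top0.png

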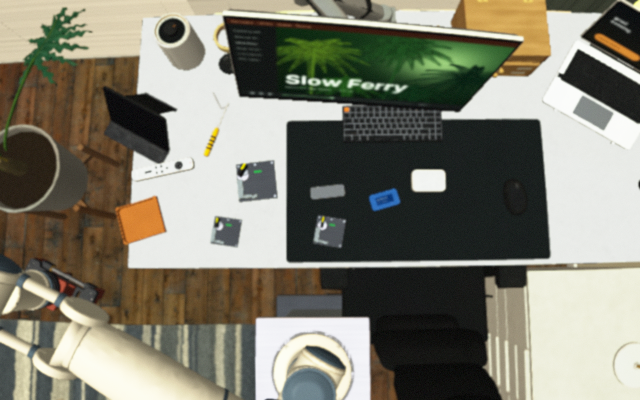

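View pics/scene0.png

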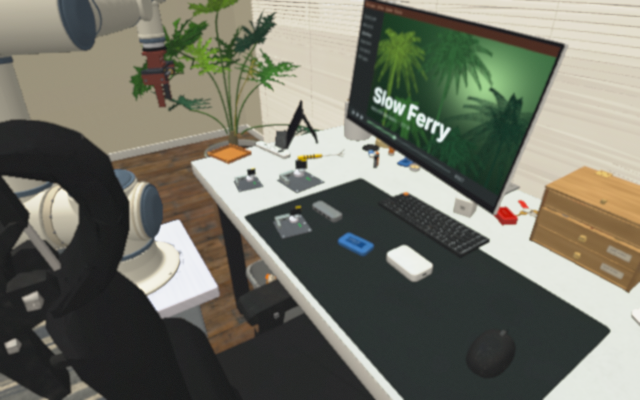

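The top view shows three docks: a large one at (257,181) and smaller ones at (226,231) and (330,231). The job needs the largest, so I take (257,181). The blue disk is at (384,199), the hub at (327,191) and the battery pack at (428,180). I'll confirm the dock in one enlarged crop and measure it.

```bash
cat > h.py <<'E'
import cv2,numpy as np
def cast(i,uv,z):
    K=np.array(i["K"]);uv=np.atleast_2d(uv).astype(float)
    d=cv2.undistortPoints(uv.reshape(-1,1,2),K,np.array([float(i["k1"]),0,0,0])).reshape(-1,2)
    # forward model is 1+k1 r^2 : same as OpenCV
    R=cv2.Rodrigues(np.array(i["rvec"]))[0];t=np.array(i["tvec"]).ravel()
    c=-R.T@t; r=np.c_[d,np.ones(len(d))]@R
    return c+r*((z-c[2])/r[:,2])[:,None]
def proj(i,P):
    return cv2.projectPoints(np.atleast_2d(P).astype(float),np.array(i["rvec"]),np.array(i["tvec"]),np.array(i["K"]),np.array([float(i["k1"]),0,0,0]))[0].reshape(-1,2)
E
python3 - <<'E'
from h import *
i=dict(np.load("top0.npz")); f=i["frame"]
c=f[145:245,195:415]
cv2.imwrite("pics/crop.png",cv2.resize(c,None,fx=3.6,fy=3.6,interpolation=cv2.INTER_CUBIC)) 
hsv=cv2.cvtColor(f,cv2.COLOR_BGR2HSV)
def blobs(m,z,n):
    cs,_=cv2.findContours(m,cv2.RETR_EXTERNAL,cv2.CHAIN_APPROX_NONE)
    for k in cs:
        if cv2.contourArea(k)<n: continue
        p=k.reshape(-1,2); 
        if not(190<p[:,0].mean()<450 and 150<p[:,1].mean()<250): continue
        w=cast(i,p,z)[:,:2]; r=cv2.minAreaRect((w*1000).astype(np.float32)); print(p.mean(0),np.round(r[0],1),np.round(r[1],1),r[2])
print("blue");blobs(cv2.inRange(hsv,(95,110,60),(125,255,255)),.01,40)
print("green");blobs(cv2.inRange(hsv,(45,100,80),(80,255,255)),.004,2)
print("yellow");blobs(cv2.inRange(hsv,(20,120,120),(35,255,255)),.05,3)
print("white");blobs(cv2.inRange(hsv,(0,0,200),(180,60,255)),.021,200)
for px in((257,181),(226,231),(330,231),(384,199)):print(px,cast(i,px,.004))
E
```

```text
blue
[383.87951807 199.30120482] [ 480.3 -209. ] [52.2 87.9] 16.070804595947266
green
[228.27272727 224.72727273] [410.8 239.9] [14.7  5.8] 89.552001953125
[331.91666667 224.5       ] [409.9 -57.8] [15.4  6.4] 70.94886016845703
[257.29411765 170.94117647] [568.3 157.3] [20.7  6. ] 89.22554779052734
yellow
[216.44444444 219.77777778] [421.4 263.8] [11.2  2.8] 1.2261964082717896
[322.63636364 218.72727273] [422.6 -32.9] [ 7.4 13.7] 63.01858139038086
[242.5        166.14285714] [573.5 193.2] [ 7.8 17.7] 64.33370208740234
white
[428.17894737 180.09473684] [ 533.1 -335.5] [93.4 58.3] 89.39207458496094
(257, 181) [[0.53865026 0.15838905 0.004     ]]
(226, 231) [[0.39357051 0.24683691 0.004     ]]
(330, 231) [[ 0.39106076 -0.05275102  0.004     ]]
(384, 199) [[ 0.48167324 -0.20944254  0.004     ]]
```

View pics/crop.png

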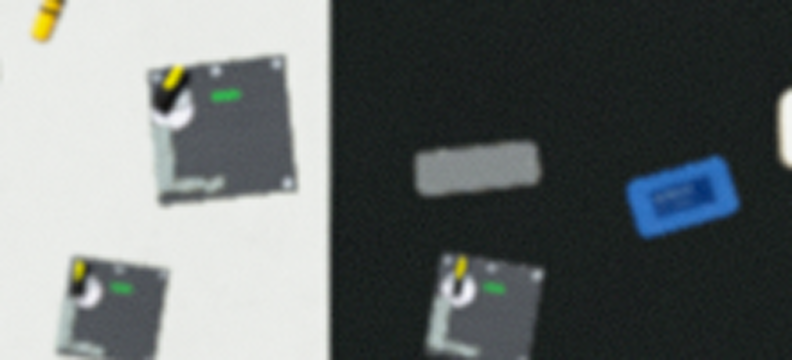

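The crop confirms it: the large dock sits at crop (223,131), with its green line at (226,96), yellow pointer at (176,75) and wheel at (172,112). Its entrance is on the right. The blue disk is at (683,197). Next I move over the dock for a wrist view.

Call:
send_rows --moves '[0,-2,-1.2,0,0,0,0,0,-5,-3,0,0,0,0,0,-8.4,-5.2,0,0,0,0,0,-12,-7.4,0,0,0,0,0,-15.5,-9.5,0,0,0,0,0,-19,-11.7,0,0,0,0,0,-22.5,-13.8,0,0,0,0,0,-26,-16,0,0,0,0,0,-29,-17.8,0,0,0,0,0,-31,-19,0,0,0,0]'

```text
time_s: 0.93
tool_pos: [0.4541, 0.2401, 0.2442]
eef_rot: [[-0.908, 0.42, -0.0], [0.42, 0.908, -0.001], [-0.0, -0.001, -1.0]]
force: [-0.1, 0.6, 0.2]
finger_gap: 0.999
finger_force: 0.0
```

Call:
send_rows --moves '[0,-2,-1.2,0,0,0,0,0,-4,-2.4,0,0,0,0,0,-6,-3.6,0,0,0,0,0,-7.2,-4.4,0,0,0,0,0,-7.4,-4.6,0,0,0,0,0,-7.4,-4.6,0,0,0,0,0,-7.4,-4.6,0,0,0,0,0,-7.4,-4.6,0,0,0,0,0,-7.4,-4.6,0,0,0,0,0,-7.4,-4.6,0,0,0,0]'

```text
time_s: 1.77
tool_pos: [0.5005, 0.1712, 0.2447]
eef_rot: [[-0.909, 0.416, 0.0], [0.416, 0.909, 0.0], [-0.0, 0.0, -1.0]]
force: [-0.8, -0.2, 0.8]
finger_gap: 1.0
finger_force: 0.0
```

```bash
python3 - <<'E'
from plant import status, optics
from h import *
s=status.get_state(); print(s["time_s"],s["tool_pos"],s["eef_rot"],s["q"])
i=optics.get_image("wrist"); cv2.imwrite("pics/w1.png",i["frame"]); np.savez("w1.npz",**i)
R=cv2.Rodrigues(i["rvec"])[0]; print(-R.T@np.ravel(i["tvec"]),R[2])
E
```

```text
1.7667 [0.50054674 0.17119446 0.24473649] [[-9.09194117e-01  4.16372474e-01  1.39995465e-04]
 [ 4.16372495e-01  9.09194102e-01  1.76011402e-04]
 [-5.39967476e-05  2.18318792e-04 -9.99999975e-01]] [ 2.65145987e-01 -1.00180709e-01  1.42122272e+00  1.37432665e-04
  1.82036941e+00 -8.76164533e-01]
[0.43395029 0.20051866 0.38440841] [ 0.24042446 -0.11025022 -0.96438632]
```

View pics/w1.png

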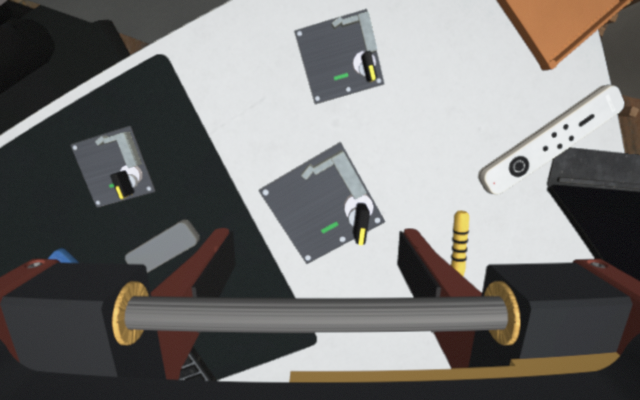

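The wrist view shows the large dock with plate corners at about (341,143), (385,221), (307,263) and (260,190). The green line is at (329,228) and the pointer at (362,237). I'll measure these.

```bash
python3 - <<'E'
from h import *
def rep(i,roi,name):
    f=i["frame"];hsv=cv2.cvtColor(f,cv2.COLOR_BGR2HSV); x0,y0,x1,y1=roi
    rm=np.zeros(f.shape[:2],np.uint8); rm[y0:y1,x0:x1]=255
    m=cv2.inRange(hsv,(0,0,0),(180,255,170))&rm
    m=cv2.morphologyEx(m,cv2.MORPH_OPEN,np.ones((3,3)))
    k=max(cv2.findContours(m,cv2.RETR_EXTERNAL,cv2.CHAIN_APPROX_NONE)[0],key=cv2.contourArea)
    P=cast(i,k.reshape(-1,2),.004)[:,:2]
    r=cv2.minAreaRect((P*1000).astype(np.float32)); print(name,"plate",r)
    ap=cv2.approxPolyDP(k,5,True).reshape(-1,2);print(ap.tolist(),np.round(cast(i,ap,.004)[:,:2]*1000).tolist())
    for n,lo,hi,z in(("green",(45,100,60),(80,255,255),.004),("yellow",(20,110,110),(35,255,255),.058)):
        mm=cv2.inRange(hsv,lo,hi)&rm
        k=max(cv2.findContours(mm,cv2.RETR_EXTERNAL,cv2.CHAIN_APPROX_NONE)[0],key=cv2.contourArea)
        print(n,cv2.minAreaRect((cast(i,k.reshape(-1,2),z)[:,:2]*1000).astype(np.float32)))
i=dict(np.load("w1.npz")); rep(i,(245,130,395,268),"wrist")
rep(dict(np.load("top0.npz")),(232,156,280,206),"top")
f=i["frame"]
# knob top at z=.058 : dark + yellow px near
hsv=cv2.cvtColor(f,cv2.COLOR_BGR2HSV); m=(cv2.inRange(hsv,(0,0,0),(180,255,40))|cv2.inRange(hsv,(20,110,110),(35,255,255)))
r=np.zeros_like(m); r[190:250,335:385]=255; m&=r
for k in cv2.findContours(m,cv2.RETR_EXTERNAL,cv2.CHAIN_APPROX_NONE)[0]:
    if cv2.contourArea(k)>60: print("knob",cv2.minAreaRect((cast(i,k.reshape(-1,2),.058)[:,:2]*1000).astype(np.float32)))
z=i["z_map"]; print(z[200,300],z[225,362])
cv2.imwrite("pics/w1c.png",cv2.resize(f[130:270,245:400],None,fx=4,fy=4,interpolation=cv2.INTER_CUBIC))
E
```

```text
wrist plate ((545.0371704101562, 160.25332641601562), (121.50791931152344, 113.01847839355469), 5.736474990844727)
[[341, 143], [259, 189], [268, 190], [263, 198], [301, 256], [311, 257], [306, 263], [342, 245], [341, 236], [358, 243], [362, 227], [367, 232], [384, 222], [375, 204], [370, 215], [357, 203], [349, 223], [344, 204], [352, 194], [335, 164], [302, 176], [309, 166], [341, 152], [347, 156]] [[482.0, 211.0], [491.0, 100.0], [496.0, 109.0], [503.0, 99.0], [590.0, 108.0], [597.0, 119.0], [602.0, 110.0], [598.0, 161.0], [587.0, 165.0], [604.0, 181.0], [586.0, 193.0], [595.0, 196.0], [592.0, 220.0], [566.0, 219.0], [576.0, 208.0], [555.0, 199.0], [575.0, 181.0], [550.0, 185.0], [543.0, 198.0], [501.0, 194.0], [498.0, 153.0], [491.0, 166.0], [491.0, 206.0], [498.0, 211.0]]
green ((569.753173828125, 156.22999572753906), (5.233802318572998, 22.185373306274414), 3.4994800090789795)
yellow ((573.984619140625, 189.69778442382812), (5.9301371574401855, 18.540258407592773), 59.783935546875)
top plate ((539.9632568359375, 160.07122802734375), (111.69910430908203, 111.94290924072266), 5.7537970542907715)
[[273, 163], [242, 169], [239, 164], [237, 175], [249, 175], [243, 195], [256, 195], [239, 201], [276, 194]] [[592.0, 112.0], [575.0, 203.0], [590.0, 212.0], [557.0, 218.0], [557.0, 182.0], [498.0, 199.0], [497.0, 161.0], [480.0, 210.0], [500.0, 103.0]]
green ((568.3219604492188, 157.3218536376953), (20.681013107299805, 5.957912921905518), 89.22554779052734)
yellow ((572.2284545898438, 191.02996826171875), (9.61834716796875, 18.825084686279297), 57.0837516784668)
knob ((561.0413818359375, 193.332763671875), (12.552294731140137, 44.596004486083984), 60.038124084472656)
0.39581966 0.348509
```

View pics/w1c.png

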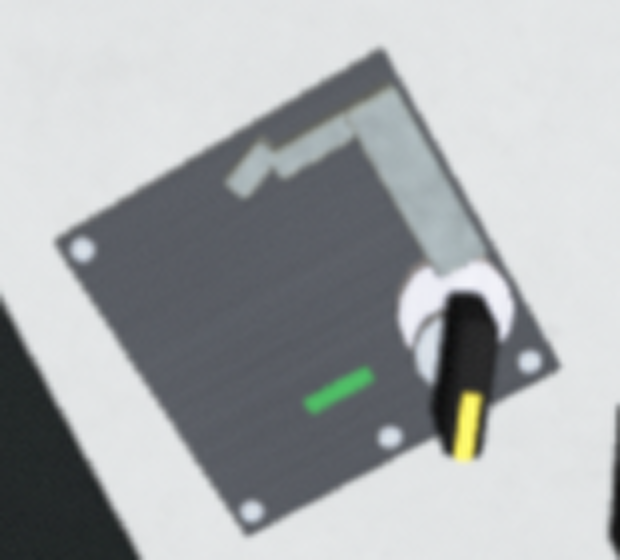

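The dock seat works out at about (526, 166) mm with a yaw of about 5.2°. The knob axis is at about (566, 195) and the wheel angle is about 0.61 rad. The fence has a lead-in piece reaching y ≈ -24, so the fingers must stay behind it. Now I go to the knob.

Call:
send_rows --moves '[0.3,-1.5,1.5,1,0,0,2,0.4,-3.5,3.5,3,0,0,4,0.5,-4.9,4.9,6,0,0,5.4,0.5,-4.9,4.9,9,0,0,5.4,0.5,-4.9,4.9,11.5,0,0,5.4,0.5,-4.9,4.9,13,0,0,5.4,0.5,-4.9,4.9,13.5,0,0,5.4,0.5,-4.9,4.9,13.5,0,0,5.4,0.5,-4.9,4.9,13.5,0,0,5.4,0.5,-4.9,4.9,13.5,0,0,5.4]'

```text
time_s: 2.65
tool_pos: [0.5667, 0.1948, 0.1118]
eef_rot: [[-0.865, 0.501, 0.003], [0.501, 0.865, 0.001], [-0.002, 0.002, -1.0]]
force: [0.0, -0.0, 0.5]
finger_gap: 0.497
finger_force: 0.0
```

```bash
python3 - <<'E'
from plant import status, optics
from h import *
s=status.get_state(); print(s["time_s"],s["tool_pos"],s["finger_gap"])
i=optics.get_image("wrist"); cv2.imwrite("pics/w2.png",i["frame"])
t=dict(np.load("top0.npz")); z=t["z_map"]; R=cv2.Rodrigues(t["rvec"])[0];T=t["tvec"]
for u,v in((384,199),(300,215),(360,235),(400,215),(240,97),(180,220)):
    d=cv2.undistortPoints(np.array([[[u,v]]],float),t["K"],np.array([float(t["k1"]),0,0,0]))[0,0]
    print((u,v),R.T@(np.r_[d,1]*z[v,u]-T))
E
```

```text
2.65 [0.56670943 0.19484039 0.11183512] 0.4973808306213309
(384, 199) [ 0.48080027 -0.20867472  0.01049258]
(300, 215) [0.43824685 0.03323323 0.00051695]
(360, 235) [ 0.37895969 -0.13846984  0.00050989]
(400, 215) [ 4.35228539e-01 -2.54815819e-01 -6.27890880e-05]
(240, 97) [0.73334932 0.17956391 0.17267154]
(180, 220) [ 0.42732513  0.38623664 -0.00549244]
```

View pics/w2.png

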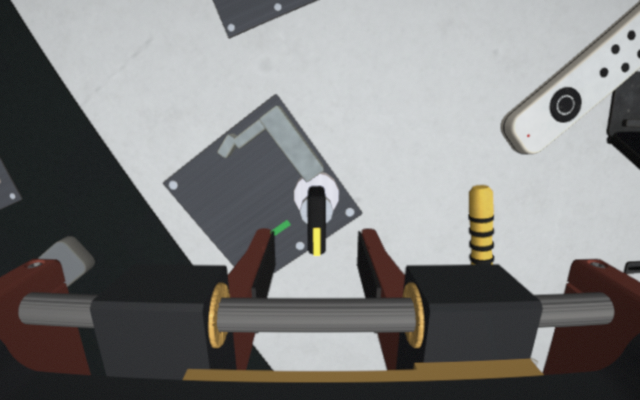

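The knob is upright at (316,220), midway between the fingers at 270 and 360, so the alignment is good. I descend and close.

Call:
send_rows --moves '[0.5,0,0,1.5,0,0,0,0.5,0,0,3.5,0,0,0,0.5,0,0,5,0,0,0,0.5,0,0,6,0,0,0,0.5,0,0,6,0,0,0,1,0,0,6,0,0,0,1,0,0,6,0,0,0,1,0,0,6,0,0,0,1,0,0,6,0,0,0,1,0,0,6,0,0,0]'

```text
time_s: 3.53
tool_pos: [0.5664, 0.1946, 0.0506]
eef_rot: [[-0.865, 0.501, 0.001], [0.501, 0.865, 0.0], [-0.001, 0.001, -1.0]]
force: [-0.6, -0.6, -0.3]
finger_gap: 0.161
finger_force: 0.0
```

Call:
send_rows --moves '[1,0,0,0,0,0,0,1,0,0,0,0,0,2,1,0,0,0,0,0,6,1,0,0,0,0,0,10,1,0,0,0,0,0,14,1,0,0,0,0,0,18,1,0,0,0,0,0,22,1,0,0,0,0,0,25,1,0,0,0,0,0,27,1,0,0,0,0,0,27]'

```text
time_s: 4.37
tool_pos: [0.5667, 0.1952, 0.0506]
eef_rot: [[-0.543, 0.84, 0.003], [0.84, 0.543, 0.001], [-0.0, 0.003, -1.0]]
force: [3.3, 3.1, 1.8]
finger_gap: 0.14
finger_force: 30.0
```

Call:
send_rows --moves '[1,0,0,0,0,0,3,1,0,0,0,0,0,7,1,0,0,0,0,0,11,1,0,0,0,0,0,15,1,0,0,0,0,0,19,1,0,0,0,0,0,23,1,0,0,0,0,0,26,1,0,0,0,0,0,28,1,0,0,0,0,0,29,1,0,0,0,0,0,29]'

```text
time_s: 5.2
tool_pos: [0.5668, 0.1952, 0.0506]
eef_rot: [[-0.069, 0.998, 0.003], [0.998, 0.069, 0.002], [0.001, 0.003, -1.0]]
force: [3.5, 4.1, 0.8]
finger_gap: 0.139
finger_force: 30.0
```

Call:
send_rows --moves '[1,0,0,0,0,0,0,1,0,0,0,0,0,0,0.6,0,0,0,0,0,0,0.6,0,0,0,0,0,0,0.6,0,0,0,0,0,0,0.6,0,0,-1,0,0,0,0.6,0,0,-3,0,0,0,0.6,0,0,-6,0,0,0,0.6,0,0,-9,0,0,0,0.6,0,0,-9.5,0,0,0]'

```text
time_s: 6.03
tool_pos: [0.5679, 0.1949, 0.1519]
eef_rot: [[-0.068, 0.998, 0.009], [0.998, 0.068, 0.002], [0.002, 0.009, -1.0]]
force: [0.1, 0.8, 1.6]
finger_gap: 0.397
finger_force: 0.0
```

```bash
python3 - <<'E'
from plant import status, optics
from h import *
s=status.get_state(); print(s["time_s"],s["tool_pos"],s["eef_rot"],s["finger_gap"],s["q"])
i=optics.get_image("wrist"); np.savez("w3.npz",**i); f=i["frame"]; cv2.imwrite("pics/w3.png",f)
hsv=cv2.cvtColor(f,cv2.COLOR_BGR2HSV)
for n,lo,hi,z in(("green",(45,100,60),(80,255,255),.004),("yellow",(20,110,110),(35,255,255),.058)):
    for k in cv2.findContours(cv2.inRange(hsv,lo,hi),cv2.RETR_EXTERNAL,cv2.CHAIN_APPROX_NONE)[0]:
        if cv2.contourArea(k)>15: print(n,k.reshape(-1,2).mean(0),cv2.minAreaRect((cast(i,k.reshape(-1,2),z)[:,:2]*1000).astype(np.float32)))
E
```

```text
6.0333 [0.56785794 0.19485511 0.15186681] [[-0.06843005  0.99761814  0.00868186]
 [ 0.99765457  0.06841305  0.00224042]
 [ 0.00164113  0.0088148  -0.9999598 ]] 0.3968797897392323 [ 2.73992897e-01  8.53540154e-02  1.40063908e+00 -1.92822286e-04
  1.64663523e+00  2.05500997e-01]
green [315.13043478 236.86956522] ((570.1194458007812, 149.92166137695312), (5.5840349197387695, 8.972803115844727), 11.52258014678955)
green [145.61538462 128.28205128] ((416.2657775878906, 240.7294921875), (15.367725372314453, 4.021828651428223), 81.53366088867188)
yellow [313.125      220.44642857] ((566.231689453125, 184.61558532714844), (4.545583724975586, 19.840045928955078), 3.862291097640991)
yellow [133.26829268  97.70731707] ((435.467041015625, 266.2674255371094), (3.599764347076416, 13.07690143585205), 80.48960876464844)
yellow [466.80487805  99.12195122] ((668.3255004882812, 280.1750183105469), (13.237103462219238, 23.7634220123291), 67.52229309082031)
yellow [446.06818182  87.11363636] ((651.565185546875, 286.8409729003906), (12.36095905303955, 6.419034004211426), 69.91340637207031)
yellow [433.31111111  80.28888889] ((641.8767700195312, 290.4644775390625), (12.017011642456055, 6.637856483459473), 69.44843292236328)
yellow [420.33333333  73.08333333] ((632.3848266601562, 294.3415222167969), (12.776935577392578, 7.02522611618042), 70.67922973632812)
yellow [399.25301205  62.84337349] ((616.8956909179688, 299.82861328125), (14.070497512817383, 20.60770606994629), 70.06584930419922)
```

View pics/w3.png

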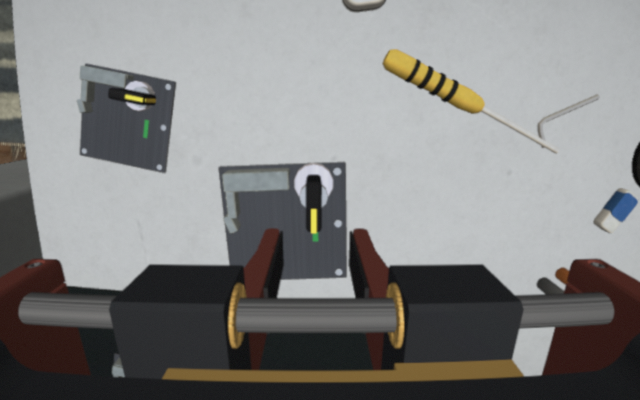

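The pointer at (313,220) lines up with the green line at (315,237), which gives about 1.59 rad. Next I go over the disk for a close measurement. I also measure the fence's lead-in from this image.

Call:
send_rows --moves '[0.25,-1,-0.3,-2.5,0,0,-1,0.25,-3.5,-1,-5,0,0,-3,0.25,-7,-2,-7.5,0,0,-5,0.25,-11,-3,-8.5,0,0,-7,0.25,-15,-4.2,-8.5,0,0,-9,0.25,-19,-5.3,-8.5,0,0,-11,0.25,-23,-6.5,-8.5,0,0,-12.1,0.25,-27,-7.6,-8.5,0,0,-12.1,0.25,-31,-8.8,-8.5,0,0,-12.1,0.25,-34,-9.6,-8.5,0,0,-12.1]'

```text
time_s: 6.92
tool_pos: [0.4918, -0.1538, 0.2286]
eef_rot: [[-0.275, 0.961, -0.002], [0.961, 0.275, -0.0], [0.0, -0.002, -1.0]]
force: [0.6, 0.9, 0.2]
finger_gap: 0.753
finger_force: 0.0
```

Call:
send_rows --moves '[0.25,-2.5,-1,0,0,0,0,0.25,-5,-2.8,0,0,0,0,0.25,-5.4,-2.9,0,0,0,0,0.25,-5.4,-2.9,0,0,0,0,0.25,-5.4,-2.9,0,0,0,0,0.25,-5.4,-2.9,0,0,0,0,0.25,-5.4,-2.9,0,0,0,0,0.25,-5.4,-2.9,0,0,0,0,0.25,-5.4,-2.9,0,0,0,0,0.25,-5.4,-2.9,0,0,0,0]'

```text
time_s: 7.75
tool_pos: [0.4806, -0.2106, 0.2297]
eef_rot: [[-0.277, 0.961, 0.0], [0.961, 0.277, -0.0], [-0.0, 0.0, -1.0]]
force: [0.5, 0.2, -0.6]
finger_gap: 0.749
finger_force: 0.0
```

```bash
python3 - <<'E'
from plant import status, optics
from h import *
s=status.get_state(); print(s["time_s"],s["tool_pos"],s["eef_rot"],s["finger_gap"],s["q"])
i=optics.get_image("wrist"); np.savez("w4.npz",**i); f=i["frame"]; cv2.imwrite("pics/w4.png",f)
hsv=cv2.cvtColor(f,cv2.COLOR_BGR2HSV)
for k in cv2.findContours(cv2.inRange(hsv,(95,110,50),(125,255,255)),cv2.RETR_EXTERNAL,cv2.CHAIN_APPROX_NONE)[0]:
    if cv2.contourArea(k)>100: print(k.reshape(-1,2).mean(0),cv2.boundingRect(k),[cv2.minAreaRect((cast(i,k.reshape(-1,2),z)[:,:2]*1000).astype(np.float32)) for z in(.0105,)])
w=dict(np.load("w3.npz")); a=np.radians(5.2); x=np.array([np.cos(a),np.sin(a)]);y=np.array([-x[1],x[0]])
for px in((239,228),(228,232),(222,190),(240,190),(235,192),(290,188),(232,180)):
    d=(cast(w,px,.02)[0,:2]*1000-[526.2,165.9]); print(px,d@x,d@y)
cv2.imwrite("pics/w3c.png",cv2.resize(w["frame"][155:245,210:350],None,fx=5,fy=5,interpolation=cv2.INTER_CUBIC))
E
```

```text
7.75 [ 0.48061819 -0.21062347  0.2297365 ] [[-2.76985804e-01  9.60873994e-01  1.76985790e-04]
 [ 9.60874003e-01  2.76985820e-01 -7.09618037e-05]
 [-1.17207906e-04  1.50405632e-04 -9.99999982e-01]] 0.7491546128885491 [-4.77877207e-01 -1.14274137e-01  1.46084193e+00  1.88539370e-05
  1.79483507e+00 -7.58528780e-01]
[317.83490566 173.16509434] (297, 137, 43, 74) [((481.766357421875, -210.20086669921875), (46.63081359863281, 82.91218566894531), 15.297735214233398)]
(239, 228) -24.026209313623916 -3.4381050286263775
(228, 232) -34.142023713916245 -6.9671148821152755
(222, 190) -35.65646562537544 31.32138921214925
(240, 190) -20.205811404864683 30.910971674275416
(235, 192) -24.643839176276785 29.26947577394231
(290, 188) 22.49792076213076 31.541319025275047
(232, 180) -26.28582929764094 39.785388628763826
```

View pics/w4.png

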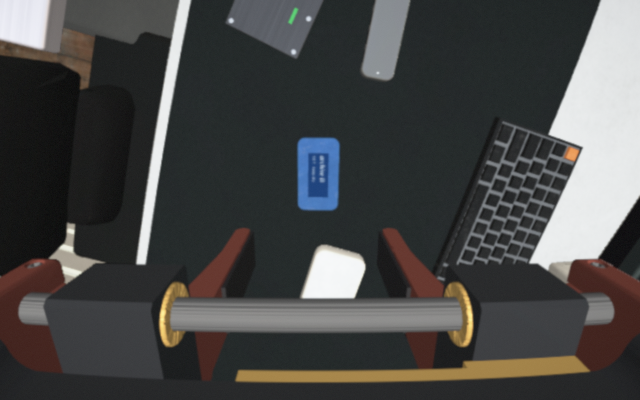

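View pics/w3c.png

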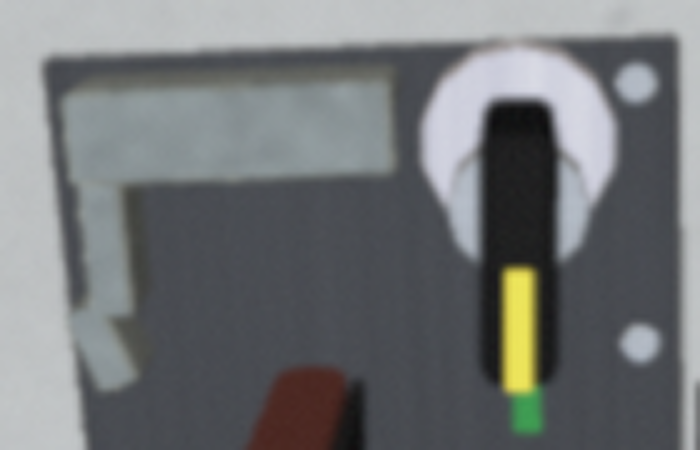

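The disk is at (318,173) in the wrist view, centred at (481.8, -210.2) mm with a yaw of about 15.5°. The crop shows the fence's angled lead-in ends at y ≈ -8 and is flush with the fence face. I grip the disk 30 mm behind its centre.

Call:
send_rows --moves '[0.25,-0.8,0.1,2,0,0,0,0.25,-2,0.1,5,0,0,0,0.25,-3,0.1,8.5,0,0,0,0.25,-3,0.1,12,0,0,0,0.25,-3,0.1,15,0,0,0,0.25,-3,0.1,17,0,0,0,0.25,-3,0.1,18,0,0,0,0.25,-3,0.1,18.5,0,0,0,0.25,-3,0.1,18.5,0,0,0,0.25,-3,0.1,18.5,0,0,0]'

```text
time_s: 8.63
tool_pos: [0.4904, -0.2402, 0.0462]
eef_rot: [[-0.276, 0.961, 0.002], [0.961, 0.276, -0.001], [-0.002, 0.002, -1.0]]
force: [-0.6, 0.8, 0.1]
finger_gap: 0.75
finger_force: 0.0
```

Call:
send_rows --moves '[0.25,0,0,0.7,0,0,0,0.25,0,0,1.4,0,0,0,0.25,0,0,1.9,0,0,0,0.25,0,0,2,0,0,0,0.25,0,0,2,0,0,0,1,0,0,2,0,0,0,1,0,0,2,0,0,0,1,0,0,2,0,0,0,1,0,0,2,0,0,0,1,0,0,2,0,0,0]'

```text
time_s: 9.47
tool_pos: [0.4898, -0.2399, 0.0249]
eef_rot: [[-0.276, 0.961, 0.0], [0.961, 0.276, -0.0], [-0.0, 0.0, -1.0]]
force: [0.5, -0.6, 0.5]
finger_gap: 0.516
finger_force: 29.9
```

Disk gripped (opening 45 mm). I lift it and carry it to the lane entrance.

Call:
send_rows --moves '[1,0,0,-1,0,0,0,1,0,0,-3,0,0,0,1,0,0,-6,0,0,0,1,2,0.9,-8,0,0,2,1,5,2.3,-8,0,0,4,1,8.5,4,-8,0,0,6,1,12,5.6,-8,0,0,8,1,15.5,7.2,-8,0,0,10,1,19,8.8,-8,0,0,10.8,1,22.5,10.5,-8,0,0,10.8]'

```text
time_s: 10.3
tool_pos: [0.5283, 0.0072, 0.1056]
eef_rot: [[-0.09, 0.996, 0.001], [0.996, 0.09, -0.0], [-0.0, 0.001, -1.0]]
force: [0.1, -0.0, -0.6]
finger_gap: 0.522
finger_force: 29.9
```

Call:
send_rows --moves '[1,1.5,0.4,0,0,0,0,1,3,0.8,0,0,0,0,1,4.4,1.2,0,0,0,0,1,4.8,1.2,0,0,0,0,1,4.8,1.2,0,0,0,0,1,4.8,1.2,1,0,0,0,1,4.8,1.2,2,0,0,0,1,4.8,1.2,2.5,0,0,0,1,4.8,1.2,2.5,0,0,0,1,4.8,1.2,2.5,0,0,0]'

```text
time_s: 11.13
tool_pos: [0.5355, 0.0537, 0.0786]
eef_rot: [[-0.09, 0.996, -0.002], [0.996, 0.09, -0.0], [0.0, -0.002, -1.0]]
force: [0.3, 0.2, -1.0]
finger_gap: 0.518
finger_force: 29.9
```

```bash
python3 - <<'E'
from plant import status, optics
from h import *
s=status.get_state(); print(s["time_s"],s["tool_pos"],s["eef_rot"],s["finger_gap"])
zb=s["tool_pos"][2]-.0249+.0105
i=optics.get_image("top"); np.savez("t5.npz",**i); w=optics.get_image("wrist"); np.savez("w5.npz",**w)
a=np.radians(5.2); x=np.array([np.cos(a),np.sin(a)]);y=np.array([-x[1],x[0]])
for n,im in(("top",i),("wrist",w)):
    hsv=cv2.cvtColor(im["frame"],cv2.COLOR_BGR2HSV)
    for k in cv2.findContours(cv2.inRange(hsv,(98,130,50),(120,255,255)),cv2.RETR_EXTERNAL,cv2.CHAIN_APPROX_NONE)[0]:
        if cv2.contourArea(k)>100:
            P=cast(im,k.reshape(-1,2),zb)[:,:2]*1000-[526.2,165.9]; print(n,cv2.boundingRect(k),cv2.minAreaRect(np.c_[P@x,P@y].astype(np.float32)))
cv2.imwrite("pics/w5.png",w["frame"])
E
```

```text
11.1333 [0.53546894 0.05373882 0.07858898] [[-9.00483967e-02  9.95935540e-01 -1.92000924e-03]
 [ 9.95937390e-01  9.00483146e-02 -1.29309768e-04]
 [ 4.41094023e-05 -1.92385313e-03 -9.99998148e-01]] 0.5182364377087918
wrist (270, 110, 97, 161) ((-1.0654945373535156, -82.03019714355469), (80.76154327392578, 45.6268196105957), 88.88243103027344)
```

View pics/w5.png

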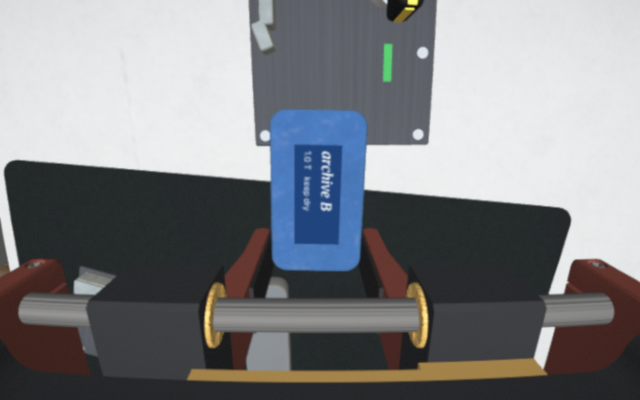

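The disk hangs straight in the fingers at (318,190), with the plate edge behind it at row ~145. I check lateral alignment against the plate in this same view.

```bash
python3 - <<'E'
from h import *
w=dict(np.load("w5.npz")); f=w["frame"]; hsv=cv2.cvtColor(f,cv2.COLOR_BGR2HSV)
a=np.radians(5.2); x=np.array([np.cos(a),np.sin(a)]);y=np.array([-x[1],x[0]])
D=lambda p,z:(lambda P:np.c_[P@x,P@y])(cast(w,p,z)[:,:2]*1000-[526.2,165.9])
g=f.astype(int).mean(2); L=[];R=[]
for v in range(60,142,4):
    l=[u for u in range(230,275) if g[v,u]>150 and g[v,u+2]<130]; r=[u for u in range(415,450) if g[v,u+2]>150 and g[v,u]<130]
    if l:L.append((l[-1]+1.5,v))
    if r:R.append((r[0]+1,v))
for n,p in(("L -42",L),("R 72",R)):
    d=D(np.array(p),.004); k=np.polyfit(d[:,1],d[:,0],1); print(n,np.median(d[:,0]),"slope deg",np.degrees(k[0]),np.round(d[:,0],1))
k=max(cv2.findContours(cv2.inRange(hsv,(45,100,60),(80,255,255)),cv2.RETR_EXTERNAL,cv2.CHAIN_APPROX_NONE)[0],key=cv2.contourArea)
print("green (42.5,-13)",cv2.minAreaRect(D(k.reshape(-1,2),.004).astype(np.float32)))
E
```

```text
L -42 -40.31640625680667 slope deg -5.5118728480774815 [-40.4 -40.5 -40.6 -40.7 -40.2 -40.3 -40.4 -40.5 -40.6 -40.1 -40.2 -40.3
 -40.4 -40.5 -40.  -40.1 -40.2 -40.3 -30.7 -39.9 -31.6]
R 72 71.0788401127168 slope deg -0.5034656134925538 [70.6 70.7 70.9 71.1 71.3 70.8 71.  71.1 71.3 70.9 71.1 71.2 71.4 71.
 71.2 71.4 70.9 71.1 71.3 71.5 71.1]
green (42.5,-13) ((42.60816955566406, -13.357298851013184), (5.287572860717773, 21.831270217895508), 0.32764720916748047)
```

Call:
send_rows --moves '[1,0,0.17,0.5,0,0,-1,1,0,0.17,1.5,0,0,-1,1,0,0.17,3,0,0,-1,1,0,0.17,4,0,0,-1,1,0,0.17,4.7,0,0,-1,1,0,0.17,4.9,0,0,-1,1,0,0.17,4.9,0,0,-1,1,0,0.17,4.9,0,0,-1,1,0,0.17,4.9,0,0,-1,1,0,0.17,4.9,0,0,-1]'

```text
time_s: 12.07
tool_pos: [0.5382, 0.0545, 0.0314]
eef_rot: [[-0.108, 0.994, 0.001], [0.994, 0.108, 0.0], [-0.0, 0.001, -1.0]]
force: [-0.4, -0.3, -1.4]
finger_gap: 0.521
finger_force: 29.9
```

Call:
send_rows --moves '[1,0.3,0,0,0,0,0,1,0.8,0,0,0,0,0,1,1.3,0,0,0,0,0,1,1.8,0,0,0,0,0,1,2.3,0,0,0,0,0,1,2.8,0,0,0,0,0,1,3.3,0,0,0,0,0,1,3.7,0,0,0,0,0,1,4,0,0,0,0,0,1,4,0,0,0,0,0]'

```text
time_s: 12.9
tool_pos: [0.5333, 0.0949, 0.0306]
eef_rot: [[-0.109, 0.994, -0.0], [0.994, 0.109, 0.0], [0.0, -0.0, -1.0]]
force: [0.3, -0.7, -1.5]
finger_gap: 0.523
finger_force: 29.9
```

```bash
cat > look.py <<'E'
from plant import status, optics
from h import *
import sys
s=status.get_state(); print(s["time_s"],s["tool_pos"],s["force"],s["finger_gap"]); print(s["eef_rot"])
w=optics.get_image("wrist"); np.savez("w_last.npz",**w); cv2.imwrite(f"pics/{sys.argv[1]}.png",w["frame"])
a=np.radians(5.2); x=np.array([np.cos(a),np.sin(a)]);y=np.array([-x[1],x[0]])
P=s["tool_pos"][:2]*1000-[526.2,165.9]; print("tcp dock",P@x,P@y)
hsv=cv2.cvtColor(w["frame"],cv2.COLOR_BGR2HSV)
for n,lo,hi,z in(("blue",(98,130,50),(120,255,255),.0145),("green",(45,100,60),(80,255,255),.004),("yellow",(20,110,110),(35,255,255),.058)):
    for k in cv2.findContours(cv2.inRange(hsv,lo,hi),cv2.RETR_EXTERNAL,cv2.CHAIN_APPROX_NONE)[0]:
        if cv2.contourArea(k)>60:
            Q=cast(w,k.reshape(-1,2),z)[:,:2]*1000-[526.2,165.9]
            if abs(Q).max()<160: print(n,cv2.boundingRect(k),cv2.minAreaRect(np.c_[Q@x,Q@y].astype(np.float32)))
E
python3 look.py w6
```

```text
12.9 [0.53332709 0.09492917 0.03062451] [ 0.32478902 -0.67836991 -1.50220138] 0.5231482191953413
[[-1.08989202e-01  9.94042933e-01 -2.55958816e-05]
 [ 9.94042922e-01  1.08989204e-01  1.49714087e-04]
 [ 1.51611905e-04 -9.12618607e-06 -9.99999988e-01]]
tcp dock 0.6654914530983965 -71.32469284683685
blue (270, 110, 97, 161) ((-0.6460933685302734, -41.21763610839844), (45.97676086425781, 81.32486724853516), 0.41303566098213196)
green (397, 115, 13, 45) ((42.5883903503418, -13.09429931640625), (5.265885353088379, 21.937358856201172), 0.5923627018928528)
yellow (421, 302, 7, 38) ((43.42718505859375, -81.09001159667969), (2.4056410789489746, 17.73457145690918), 10.831318855285645)
yellow (204, 302, 8, 37) ((-43.752506256103516, -82.3593521118164), (17.250856399536133, 2.8444983959198), 84.82659149169922)
yellow (417, 34, 45, 67) ((41.230918884277344, 12.773988723754883), (23.87333106994629, 10.734844207763672), 68.47955322265625)
```

Call:
send_rows --moves '[1,0.3,0.02,0.1,0,0,0,1,0.8,0.03,0.1,0,0,0,1,1.3,0.04,0.1,0,0,0,1,1.8,0.05,0.1,0,0,0,1,2.3,0.06,0.1,0,0,0,1,2.8,0.06,0.1,0,0,0,1,3.2,0.07,0.1,0,0,0,1,3.5,0.07,0.1,0,0,0,1,3.7,0.07,0.1,0,0,0,1,3.7,0.07,0.1,0,0,0]'

```text
time_s: 13.78
tool_pos: [0.53, 0.1316, 0.0296]
eef_rot: [[-0.109, 0.994, -0.0], [0.994, 0.109, 0.0], [0.0, -0.0, -1.0]]
force: [-0.5, -0.3, -0.4]
finger_gap: 0.52
finger_force: 29.9
```

```bash
python3 look.py w7
```

```text
13.7833 [0.53002569 0.13157801 0.02961616] [-0.49795722 -0.27026843 -0.41688458] 0.5200571847204404
[[-1.08790606e-01  9.94064685e-01 -7.32613986e-05]
 [ 9.94064684e-01  1.08790613e-01  8.69829885e-05]
 [ 9.44368695e-05 -6.33636369e-05 -9.99999994e-01]]
tcp dock 0.6992579715708236 -34.5274642248632
blue (270, 125, 97, 146) ((-0.5567607879638672, -7.3214874267578125), (45.630592346191406, 74.08940887451172), 0.3779323995113373)
green (392, 188, 13, 40) ((42.56420135498047, -13.036885261535645), (5.240151882171631, 21.55557632446289), 0.4917446970939636)
green (100, 0, 11, 27) ((-102.577392578125, 81.26241302490234), (12.095664978027344, 3.8281662464141846), 75.89392852783203)
yellow (422, 305, 6, 33) ((43.22777557373047, -43.871986389160156), (2.0156352519989014, 15.091513633728027), 7.1009368896484375)
yellow (204, 303, 8, 33) ((-43.29243850708008, -44.38838195800781), (15.171416282653809, 2.816042184829712), 84.80552673339844)
yellow (426, 149, 25, 55) ((42.048221588134766, 14.894607543945312), (19.509977340698242, 5.946916103363037), 84.09866333007812)
```

Call:
send_rows --moves '[1,0.1,0,0.05,0,0,0,1,0.2,0,0.1,0,0,0,1,0.3,0,0.1,0,0,0,1,0.3,0,0.1,0,0,0,0.35,0.3,0,0.1,0,0,0,0.35,0.3,0,0.1,0,0,0,0.35,0.3,0,0.1,0,0,0,0.35,0.3,0,0,0,0,0,0.35,0.3,0,0,0,0,0,0.35,0.3,0,0,0,0,0]'

```text
time_s: 14.67
tool_pos: [0.5298, 0.1342, 0.0296]
eef_rot: [[-0.108, 0.994, 0.0], [0.994, 0.108, 0.0], [0.0, 0.0, -1.0]]
force: [-0.1, -0.5, 0.4]
finger_gap: 0.652
finger_force: 0.0
```

Call:
send_rows --moves '[0.35,-0.5,0,0,0,0,0,0.35,-1.5,0,0,0,0,0,0.35,-2.5,0,0,0,0,0,0.35,-3,0,0,0,0,0,1,-3,0,0,0,0,0,1,-3,0,0,0,0,0,1,-3,0,0,0,0,0,1,-3,0,0,0,0,0,1,-3,0,0,0,0,0,1,-3,0,0,0,0,0]'

```text
time_s: 15.5
tool_pos: [0.533, 0.1046, 0.0296]
eef_rot: [[-0.109, 0.994, 0.0], [0.994, 0.109, 0.0], [0.0, 0.0, -1.0]]
force: [0.2, 0.1, -0.2]
finger_gap: 0.232
finger_force: 0.0
```

```bash
python3 look.py w8
```

```text
15.5 [0.53298927 0.10456387 0.02963996] [ 0.15062486  0.10024911 -0.16342217] 0.23181107711496024
[[-1.08766288e-01  9.94067349e-01  9.48260792e-06]
 [ 9.94067349e-01  1.08766288e-01  2.71757409e-05]
 [ 2.59831286e-05  1.23821554e-05 -1.00000000e+00]]
tcp dock 1.2022744279023967 -61.69902180681938
blue (269, 59, 101, 158) ((0.016904830932617188, -5.236572265625), (72.99431610107422, 44.578792572021484), 89.90987396240234)
green (395, 135, 13, 44) ((42.567649841308594, -13.180387496948242), (5.2976226806640625, 21.95554542541504), 0.3037187159061432)
yellow (365, 303, 6, 36) ((20.814788818359375, -70.8161849975586), (1.9592864513397217, 16.41370391845703), 3.927990198135376)
yellow (425, 65, 33, 64) ((41.918556213378906, 14.16944694519043), (20.942100524902344, 8.145383834838867), 76.82904052734375)
```

The disk is about 0.7 mm short of home. I give it a gentle push with closed fingers to seat it.

Call:
send_rows --moves '[1,0,-0.1,0.1,0,0,0,1,0,-0.1,0.1,0,0,0,1,0.3,-0.1,0.1,0,0,0,1,0.6,-0.1,0.1,0,0,0,1,0.8,-0.1,0.1,0,0,0,1,0.9,-0.1,0.1,0,0,0,1,1,-0.1,0.1,0,0,0,1,1.05,-0.1,0.1,0,0,0,1,1.1,-0.1,0.1,0,0,0,1,1.1,-0.1,0.1,0,0,0]'

```text
time_s: 16.38
tool_pos: [0.5314, 0.1139, 0.0288]
eef_rot: [[-0.108, 0.994, 0.001], [0.994, 0.108, -0.002], [-0.002, 0.001, -1.0]]
force: [1.7, -4.7, 0.1]
finger_gap: 0.004
finger_force: 2.8
```

Contact with the end stop (4.7 N). I back off, lift and verify.

Call:
send_rows --moves '[1,-0.5,0,0,0,0,0,1,-1.5,0,0,0,0,0,1,-2.5,0,0,0,0,0,1,-3,0,-1,0,0,0,1,-3,0,-4,0,0,0,1,-3,0,-8,0,0,0,1,-3,0,-12,0,0,0,1,-3,0,-14.5,0,0,0,1,-3,0,-15,0,0,0,1,-3,0,-15,0,0,0]'

```text
time_s: 17.22
tool_pos: [0.5352, 0.085, 0.1822]
eef_rot: [[-0.108, 0.994, 0.006], [0.994, 0.108, 0.001], [0.0, 0.006, -1.0]]
force: [-0.1, 0.2, -0.1]
finger_gap: 0.005
finger_force: 0.0
```

```bash
python3 look.py w9; python3 - <<'E'
from plant import optics
from h import *
w=optics.get_image("top"); a=np.radians(5.2); x=np.array([np.cos(a),np.sin(a)]);y=np.array([-x[1],x[0]])
hsv=cv2.cvtColor(w["frame"],cv2.COLOR_BGR2HSV)
for n,lo,hi,z in(("blue",(98,110,50),(122,255,255),.014),("yellow",(20,110,110),(35,255,255),.058)):
    for k in cv2.findContours(cv2.inRange(hsv,lo,hi),cv2.RETR_EXTERNAL,cv2.CHAIN_APPROX_NONE)[0]:
        Q=cast(w,k.reshape(-1,2),z)[:,:2]*1000-[526.2,165.9]
        if abs(Q).max()<80: print(n,cv2.minAreaRect(np.c_[Q@x,Q@y].astype(np.float32)))
w=dict(np.load("w_last.npz"));z=w["z_map"];R=cv2.Rodrigues(w["rvec"])[0]
hs=cv2.cvtColor(w["frame"],cv2.COLOR_BGR2HSV);v,u=np.nonzero(cv2.inRange(hs,(98,130,50),(120,255,255)))
d=cv2.undistortPoints(np.c_[u,v].astype(float).reshape(-1,1,2),w["K"],np.array([float(w["k1"]),0,0,0])).reshape(-1,2)
P=(np.c_[d,np.ones(len(d))]*z[v,u][:,None]-np.ravel(w["tvec"]))@R; P-=[.5262,.1659,0]
for lo,hi in((-.045,-.02),(-.02,.0),(.0,.03)):
    q=P[:,:2]@y; s=(q>lo)&(q<hi); print("disk top z",lo,np.median(P[s,2]))
E
```

```text
17.2167 [0.53524783 0.08500093 0.18218508] [-0.08955008  0.18030789 -0.13506981] 0.0052730679201327645
[[-1.07835345e-01  9.94152546e-01  5.67929947e-03]
 [ 9.94168753e-01  1.07832620e-01  7.84736722e-04]
 [ 1.67734270e-04  5.73080443e-03 -9.99983565e-01]]
tcp dock 1.6785035339285308 -81.38614581354707
blue (291, 61, 51, 82) ((0.07280540466308594, -4.7894439697265625), (71.70716094970703, 44.26668167114258), 89.9870376586914)
green (358, 101, 6, 24) ((42.624637603759766, -13.15628719329834), (4.731853008270264, 21.237485885620117), 2.6077585220336914)
yellow (364, 63, 12, 29) ((41.801544189453125, 13.937685012817383), (21.328723907470703, 7.0585103034973145), 83.60614776611328)
blue ((-10.871255874633789, -38.066444396972656), (7.345292091369629, 10.384307861328125), 28.389097213745117)
blue ((-1.7743587493896484, 5.61750602722168), (53.21484375, 43.966331481933594), 84.14506530761719)
yellow ((40.61158752441406, 16.06505012512207), (19.93218421936035, 8.5965576171875), 83.99956512451172)
disk top z -0.045 0.0139806335057062
disk top z -0.02 0.014280769251450779
disk top z 0.0 0.014102066627635934
```

```bash
python3 -c "
from plant import workorder
print(workorder.sign_off())"
```

```text
the job is handed in; nothing more can be done
None
```

I handed the job in at about 17 s of the 56 s allowed, with no verdict returned; my last measurements put the pointer within about 6° of the green line and the disk flat and home against the end stop, with the arm clear of everything.

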